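# Clamp a bushing with the feed knob of a measuring fixture

### The arm

A 7-joint arm with a two-finger parallel gripper is mounted at the origin on a cart in front of the work surface, level with it; the furniture and walls round the work are solid. World frame = base frame: x ahead of the robot, y to its left, z up, the work surface at z = 0. Lengths are in m, angles in rad, forces in N, time in s.
With the tool pointing down it reaches from about 0.375 to 0.925 m from the base axis. Payload 3.1 kg.
Tool frame: the origin (TCP) lies at the very end of the fingers, on their centre line; the grasp point (between the pads) lies 19 mm behind it; z points along the fingers, y is the line along which they close (so a half turn about z gives the same grasp; the last joint's range is limited). The gripper opens to 85 mm and grips with 20 to 120 N. Pads are 22 mm wide; open, the fingers measure 114 mm over their backs; the gripper's body (76 mm by 85 mm) begins 54 mm behind the grasp point. The pads swing forward as they close: fully open they stand 13 mm farther back than shut.
Start: joints at [1.149, 0.383, 0.044, 1.598, -0.018, 1.161, -0.05], TCP at [0.207, -0.616, 0.231] pointing down, gripper open.
Joint ranges: [-2.61, 2.61], [-0.41, 2.15], [-1.48, 1.57], [0, 2.5], [-1.57, 4.71], [0.05, 1.97], [-2.85, 2.85]. Speed limits (rad/s): [2.79, 2.79, 3.14, 3.14, 3.14, 3.14, 3.14].

### API

Orientations are given as a rotation vector (axis times angle).
In Python, from rig import manip gives the robot as it stands. Calls block until the motion is done:
- manip.move_ptp(position, orientation): joint-space move of the TCP to a pose.
- manip.line_to(position, ori=None, vel=0.15, max_force=None): straight line of the TCP; ori=None keeps the orientation; vel is the mean speed in m/s. With max_force (N) it stops when the force on the tool has changed by that much, and returns True; else False.
- manip.move_joints(angles): joint-space move.
- manip.open() and manip.gripper_close(): open the fingers fully, or close them until they stop; the grip force is fixed at half the most.
- manip.hold(seconds).
- manip.ik(position, orientation): joint angles nearest the present ones, or None.
- manip.sense(): the state.
- manip.grab_frame(name): name is "side" or "top" or "wrist"; returns the picture (384x512x3 uint8, red, green, blue); there is no depth.
- manip.camera_info(name): a dict with "fovy" (degrees; the focal length in pixels is half the picture's height over the tangent of half this angle, whatever the lens; pixels are square), "cx", "cy" (the principal point, pixels), "k1" (the pictures are not rectified: a ray, as slopes to the right and down, at radius r is drawn at 1 + k1 r^2 times it, then the intrinsics apply), "T" (4x4, takes a point from camera to world coordinates); the wrist camera has in their place "mount" (4x4, takes a point from camera to tool coordinates, whose origin is the TCP and whose axes are the flange's). Camera axes: x right, y down, z forward; pixel columns grow to the right and rows downward; lengths in m; the calibration is good to about 2 mm. A picture is of the moment at which its call begins: read the wrist's pose just before it. camera_info takes no time and is no camera call.
A pose or a line that the arm cannot do raises manip.IKError and nothing moves.
- manip.job_done(): hands the job in; it is judged then, once.
The state is a dict: "t": time; "joint_positions": joint angles; "dq": joint speeds; "joint_efforts": joint torques, N m; "tool_pos": TCP position; "tcp_rot": TCP orientation; "force": force on the tool from outside, world axes, zero at the start; "ft_torque": the same for the moment, N m; "grip_width": opening from 0.0 (shut) to 1.0 (fully open); "finger_force": force on a finger pad.
Only numpy, scipy, OpenCV 4.12 (cv2) and the standard library are available. Lean on these libraries where they do the work, as an engineer would, in place of code of your own. Each camera call takes 0.05 s, during which the arm holds its last target. There are 200 camera calls.

### The job

Stand the bronze bushing, collar down, on the base plate of the small clamping fixture, between the fixed V and the jaw of the sliding carriage. Then turn the carriage's knob clockwise, going along with the carriage as it shifts, until the spring jaw has pushed the bushing into the V and holds it there gently with about 12 N (never more than 25 N). Feed only by the knob, do not push the carriage itself, leave the other things on the bench alone, and let go at the end.

Things in the scene. Friction and masses are not known exactly. Their poses are not given: they have to be found in the camera images.
- bushing: Bronze bushing, loose, standing collar down. Collar: diameter 45, height 9; barrel above it: diameter 32, up to a total height of 37 mm; bore through it. Origin: centre of its underside; z up along its axis. About 0.11 kg.
- fixture: Steel base plate, 300 x 110 x 12 mm, fixed on the bench. Origin: centre of its underside; z up; x = feed direction, from the carriage to the fixed V. The V (7 mm high above the plate, 90 degrees, open towards the carriage) is at the +x end: the bushing home in it has its axis at x = 85, y = 0, underside at z = 12 mm. Stand it down at x = 76 to 82, y within 3 mm of 0, clear of V and jaw.
- knob_top (a point): Centre of the top of the black round knurled knob, diameter 36, height 28 mm, axis upright, top 86 mm above the bench; it rests on a collar (diameter 26, 10 mm high) on the carriage block. It shifts with the carriage. Turned clockwise seen from above it drives the carriage along the fixture's +x, 15 mm per radian; about 3.3 rad between its stops. It starts near the low stop.
- knob: The same knob (origin: centre of its underside). Turning it takes 0.34 N m against its friction, which also holds it where it is left, plus 0.015 N m for each newton at the jaw; dragging it sideways instead would take over 22 N. It may be let go and gripped again as often as needed.
- carriage: Aluminium carriage block, 60 x 66 mm, top 48 mm over the bench, screw heads 3 mm more. Origin: on the knob axis, level with the plate's top. In front a sprung jaw (6 N per mm, 9 mm travel): flat face 40 mm wide, 8 mm high, 60 to 69 mm ahead of the knob axis by a set rod whose setting is not measured: feel its grip in the turning moment. It starts 16 to 37 mm short of a bushing that is home.
- spur_gear: Bystander: steel spur gear, 63 mm diameter.
- stepped_shaft: Bystander: steel stepped shaft, 105 mm long, lying.
- ring_gauge_25: Bystander: steel setting ring, 60 mm diameter.
- tape_roll: Bystander: roll of tape, 68 mm diameter.
- loupe: Bystander: black loupe, 37 mm diameter.
Things that resemble listed ones, but are neither listed nor needed, are in the scene too. Several things look just like the bushing: the one meant starts nearest to the robot's base.

How it is judged:
On the way, in this order (a step that is already met when the one before it is completed fails the run):
1. the bushing stands released on the plate between V and jaw (z of bushing in the frame of fixture below 0.015 m and angle between bushing's own z axis and vertical below 0.06 rad and contact force between the fingers and bushing below 0.2 N and x of bushing in the frame of fixture between 0.066 and 0.09 m and y of bushing in the frame of fixture between -0.008 and 0.008 m), for 0.2 s.
2. the jaw, fed by the knob, holds the bushing in the V (contact force between carriage and bushing above 6 N and contact force between fixture and bushing above 5 N), for 0.2 s.
At the end, for the whole second after the job is handed in: The bushing stands upright on the plate, collar down, its axis within 4 mm of the home place in the V along and across the feed, at rest and released, and the jaw presses on it with 6 to 20 N (z of bushing in the frame of fixture below 0.015 m and angle between bushing's own z axis and vertical below 0.06 rad and contact force between the fingers and bushing below 0.2 N and contact force between carriage and bushing between 6 and 20 N and x of bushing in the frame of fixture between 0.081 and 0.089 m and y of bushing in the frame of fixture between -0.004 and 0.004 m and linear speed of each of bushing, carriage below 0.01 m/s); the robot touches nothing.
It fails at once if the jaw presses the bushing with more than 25 N (contact force between carriage and bushing above 25 N).
It fails at once if the robot pushes the carriage block instead of turning the knob (contact force between any of the fingers, the arm and carriage_c0 above 4 N or contact force between any of the fingers, the arm and carriage_c1 above 4 N or contact force between any of the fingers, the arm and carriage_c2 above 4 N or contact force between any of the fingers, the arm and carriage_c3 above 4 N).
It fails at once if a bystander is moved by more than 15 mm (distance of any of spur_gear, stepped_shaft, ring_gauge_25, tape_roll, loupe from where it was at the start of the episode above 0.015 m).
It also fails if it takes over 67 s, if anything falls off the work surface, if the arm or the gripper's body presses on something with over 40 N, if the wrist force passes 120 N, or if a joint passes its speed limit or range.

## Working session

There is one attempt and no reset: what is moved stays moved. The work goes in short steps, each a Python script; the robot and the scene stay as the last script left them, time stands still between calls to the robot, and variables do not carry over. Pictures are saved under pics/ and viewed, at most 10 in all, crops included, and the job is handed in when it is done.

```bash
ls; mkdir -p pics; python3 - <<'E'
from rig import manip
import cv2,numpy as np
for n in("top","side"):
    cv2.imwrite(f"pics/{n}0.png",cv2.cvtColor(manip.grab_frame(n),cv2.COLOR_RGB2BGR))
np.set_printoptions(precision=4,suppress=True)
for n in("top","side","wrist"): print(n,manip.camera_info(n))
print(manip.sense())
E
```

```text
pics
top {'fovy': 44.401788024307464, 'cx': 259.49522071619606, 'cy': 185.70143343930064, 'k1': -0.1885249814036516, 'T': array([[-0.0238, -0.9816,  0.1895,  0.2875],
       [-0.9997,  0.0247,  0.0024, -0.0484],
       [-0.0071, -0.1894, -0.9819,  1.3972],
       [ 0.    ,  0.    ,  0.    ,  1.    ]])}
side {'fovy': 53.00752849110828, 'cx': 255.88866213498596, 'cy': 187.58270374319852, 'k1': -0.04740465943738161, 'T': array([[ 0.9   , -0.2668,  0.3447,  0.1675],
       [-0.4359, -0.5552,  0.7084, -0.8175],
       [ 0.0024, -0.7878, -0.616 ,  0.7823],
       [ 0.    ,  0.    ,  0.    ,  1.    ]])}
wrist {'fovy': 63.70283048939162, 'cx': 254.99023248177747, 'cy': 190.69301763683399, 'k1': -0.07062054716426783, 'mount': array([[-0.0013, -0.9449, -0.3273,  0.0846],
       [ 1.    , -0.0016,  0.0006,  0.0007],
       [-0.0011, -0.3273,  0.9449, -0.1423],
       [ 0.    ,  0.    ,  0.    ,  1.    ]])}
{'t': 0.1, 'joint_positions': array([ 1.1492,  0.3838,  0.0438,  1.5994, -0.0179,  1.1612, -0.0499]), 'dq': array([-0.0006, -0.0023, -0.0002, -0.0015, -0.0016, -0.0014,  0.0016]), 'joint_efforts': array([  0.0028, -43.4723,   1.0294, -25.0455,   0.0109,   0.0054,
        -0.    ]), 'tool_pos': array([ 0.2065, -0.6154,  0.23  ]), 'tcp_rot': array([-3.0982, -0.5062,  0.0008]), 'force': array([ 0.0923,  0.5127, -0.1122]), 'ft_torque': array([-0.024 , -0.0265, -0.0251]), 'finger_force': 0.0, 'grip_width': 0.9975018848498387}
```

View pics/top0.png

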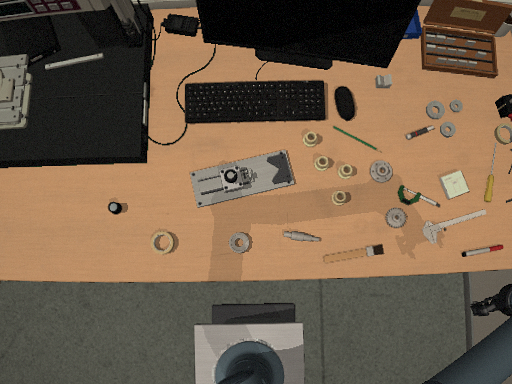

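View pics/side0.png

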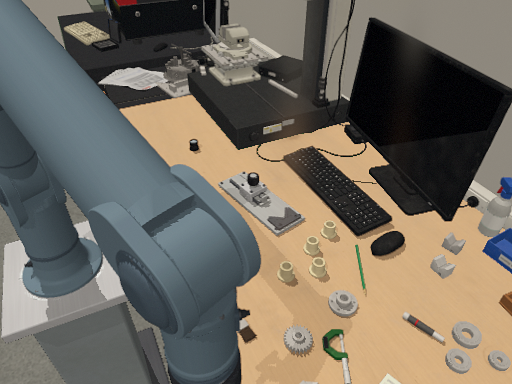

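The top view shows the fixture at about (243,178) with its V to the right and the knob at (231,176). The bushings are at (311,138), (322,161), (346,170) and (340,197), and the last looks nearest the base. The side view confirms that they all stand collar down.

```bash
cat > h.py <<'E'
from rig import manip
import cv2,numpy as np
from scipy.spatial.transform import Rotation as R
np.set_printoptions(precision=4,suppress=True)
def K(i):
    f=192/np.tan(np.radians(i["fovy"]/2)); return np.array([[f,0,i["cx"]],[0,f,i["cy"]],[0,0,1]])
def wT(s):
    T=np.eye(4);T[:3,:3]=R.from_rotvec(s["tcp_rot"]).as_matrix();T[:3,3]=s["tool_pos"];return T
def camT(n,s=None):
    i=manip.camera_info(n); return i["T"] if n!="wrist" else wT(s)@i["mount"]
def plane(n,px,z,T):
    i=manip.camera_info(n)
    p=cv2.undistortPoints(np.float64(px).reshape(-1,1,2),K(i),np.array([i["k1"],0,0,0.]))[:,0]
    d=np.c_[p,np.ones(len(p))]@T[:3,:3].T; o=T[:3,3]
    return o+d*((z-o[2])/d[:,2])[:,None]
def proj(n,P,T):
    i=manip.camera_info(n); Ti=np.linalg.inv(T)
    return cv2.projectPoints(np.float64(P).reshape(-1,1,3),cv2.Rodrigues(Ti[:3,:3])[0],Ti[:3,3],K(i),np.array([i["k1"],0,0,0.]))[0][:,0]
def shot(name):
    s=manip.sense(); im=manip.grab_frame("wrist"); T=camT("wrist",s)
    cv2.imwrite(f"pics/{name}.png",cv2.cvtColor(im,cv2.COLOR_RGB2BGR)); np.save(f"pics/{name}_T.npy",T)
    return im,T
def down(a):
    """tool z down, tool x axis at world angle a"""
    c,s=np.cos(a),np.sin(a)
    return R.from_matrix(np.array([[c,s,0],[s,-c,0],[0,0,-1]])).as_rotvec()
E
python3 - <<'E'
from h import *
T=camT("top")
b=plane("top",[(311,138),(322,161),(346,170),(340,197)],.037,T);print(b,np.hypot(b[:,0],b[:,1]))
f=plane("top",[(190,180),(287,151),(296,184),(199,207)],.012,T);print(f,f.mean(0),np.diff(f,axis=0))
print(plane("top",[(231,175)],.086,T), plane("top",[(381,171),(397,217),(300,237),(239,242),(162,242),(115,208)],.02,T))
print(R.from_rotvec(manip.sense()["tcp_rot"]).as_matrix())
for a in np.arange(-3,3.2,.5):
    for P in ([b[3][0],b[3][1],.2],[f.mean(0)[0],f.mean(0)[1],.3]):
        q=manip.ik(P,down(a)); print(round(a,1),q)
E
```

```text
[[ 0.6925 -0.2037  0.037 ]
 [ 0.6204 -0.2333  0.037 ]
 [ 0.5912 -0.3039  0.037 ]
 [ 0.5102 -0.2812  0.037 ]] [0.7219 0.6628 0.6647 0.5825]
[[ 0.5777  0.1645  0.012 ]
 [ 0.6604 -0.1313  0.012 ]
 [ 0.5573 -0.1547  0.012 ]
 [ 0.4947  0.1372  0.012 ]] [0.5725 0.0039 0.012 ] [[ 0.0827 -0.2958  0.    ]
 [-0.1031 -0.0234  0.    ]
 [-0.0626  0.2918  0.    ]]
[[0.5737 0.0354 0.086 ]] [[ 0.5894 -0.4146  0.02  ]
 [ 0.4477 -0.4536  0.02  ]
 [ 0.3974 -0.1599  0.02  ]
 [ 0.3872  0.0189  0.02  ]
 [ 0.3915  0.2466  0.02  ]
 [ 0.4958  0.3925  0.02  ]]
[[ 0.948   0.3182 -0.0009]
 [ 0.3183 -0.948   0.0022]
 [-0.0001 -0.0024 -1.    ]]
-3.0 [ 0.9201  0.3464 -0.5835  1.7709  0.2129  1.0875  1.9766]
-3.0 [ 0.6045  0.2758 -0.8065  1.6754  0.2067  1.2788  1.4693]
-2.5 [ 1.3692  0.6128 -1.2403  1.7531  0.6148  1.2325  2.1778]
-2.5 [ 0.8931  0.439  -1.2356  1.6653  0.4245  1.3443  1.8009]
-2.0 [-0.5454  0.7149  1.3803  1.8351 -0.7461  1.2481 -2.5103]
-2.0 [ 0.8931  0.439  -1.2356  1.6653  0.4245  1.3443  2.3009]
-1.5 [ 0.4013  0.287   0.0371  1.7965 -0.012   1.0583 -2.628 ]
-1.5 [-1.1282  0.4898  1.395   1.747
[... 446 characters left out ...]
5  1.0647 -0.6928]
0.5 [ 0.4204  0.2328 -0.5785  1.6832  0.1327  1.265  -1.2566]
1.0 [ 0.6723  0.304  -0.2828  1.7828  0.0955  1.068  -0.2151]
1.0 [ 0.442   0.2368 -0.6045  1.6822  0.1402  1.2662 -0.7625]
1.5 [ 0.7398  0.3126 -0.3636  1.7795  0.1248  1.072   0.2617]
1.5 [ 0.4639  0.2411 -0.6311  1.6813  0.1482  1.2675 -0.2686]
2.0 [ 0.7944  0.321  -0.4293  1.7768  0.1498  1.0759  0.7422]
2.0 [ 0.4863  0.2457 -0.6584  1.6803  0.1565  1.269   0.2249]
2.5 [ 0.8331  0.3278 -0.4764  1.775   0.1683  1.079   1.2278]
2.5 [ 0.5091  0.2508 -0.6865  1.6793  0.1654  1.2706  0.7181]
3.0 [ 0.8908  0.3396 -0.5472  1.7723  0.1973  1.0844  1.7054]
3.0 [ 0.5578  0.2627 -0.7471  1.6773  0.1855  1.2744  1.2025]
```

```bash
python3 - <<'E'
from h import *
manip.move_ptp([.5725,.004,.30],down(1.81)); im,T=shot("fix1")
s=manip.sense();print(s["t"],s["joint_positions"])
manip.move_ptp([.510,-.281,.20],down(-.27)); im,T=shot("bush1")
s=manip.sense();print(s["t"],s["joint_positions"],s["tool_pos"])
E
```

```text
2.7083 [ 0.4789  0.2443 -0.6464  1.6806  0.1536  1.2684  0.0373]
4.1083 [ 0.6351  0.2995 -0.2414  1.7847  0.0797  1.066  -1.4725] [ 0.511  -0.2797  0.2004]
```

View pics/fix1.png

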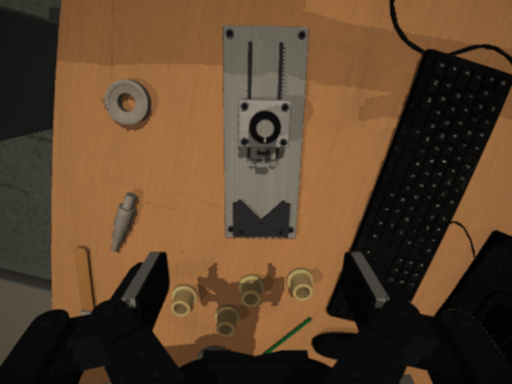

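View pics/bush1.png

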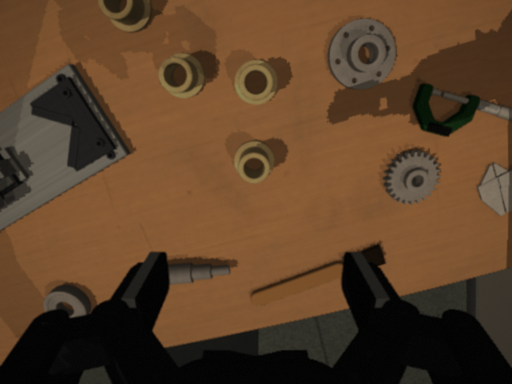

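The fixture view shows the plate with corners near (223,27), (308,27), (297,238) and (226,238). The knob top is at about (265,126) and the V is at the lower end. The bushing view has the target at (254,161), with free space on both sides along the closing direction.

```bash
python3 - <<'E'
from h import *
# fixture plate: grey, low saturation
im=cv2.imread("pics/fix1.png");T=np.load("pics/fix1_T.npy")
hsv=cv2.cvtColor(im,cv2.COLOR_BGR2HSV)
m=((hsv[...,1]<70)&(hsv[...,2]>60)).astype(np.uint8)*255
m[:, :200]=0;m[:,330:]=0;m[245:]=0
m=cv2.morphologyEx(m,cv2.MORPH_CLOSE,np.ones((9,9)))
c=max(cv2.findContours(m,0,cv2.CHAIN_APPROX_NONE)[0],key=cv2.contourArea)
W=plane("wrist",c[:,0],.012,T)[:,:2]*1000
r=cv2.minAreaRect(W.astype(np.float32));print("plate",r)
k=((hsv[...,2]<45)).astype(np.uint8)[105:150,240:292]*255
cs=cv2.findContours(k,0,cv2.CHAIN_APPROX_NONE)[0];cc=max(cs,key=cv2.contourArea)
e=cv2.fitEllipse(cv2.convexHull(cc));px=np.array(e[0])+[240,105];print("knob",px,e,plane("wrist",[px],.086,T))
# bushing
im2=cv2.imread("pics/bush1.png");T2=np.load("pics/bush1_T.npy")
h2=cv2.cvtColor(im2,cv2.COLOR_BGR2HSV);print(h2[175,243],h2[100,200],h2[157,240])
cr=cv2.resize(im2[130:195,220:295],None,fx=5,fy=5);c1=cv2.resize(im[90:245,210:320],None,fx=3.5,fy=3.5)
H=max(cr.shape[0],c1.shape[0]);o=np.zeros((H,cr.shape[1]+c1.shape[1],3),np.uint8);o[:cr.shape[0],:cr.shape[1]]=cr;o[:c1.shape[0],cr.shape[1]:]=c1
cv2.imwrite("pics/crop1.png",o);print(o.shape)
E
```

```text
plate ((581.5279541015625, 10.652938842773438), (107.98624420166016, 297.08294677734375), 12.473172187805176)
knob [264.5112 127.0252] ((24.51116371154785, 22.025243759155273), (30.441577911376953, 32.24778747558594), 2.022268772125244) [[0.5746 0.0404 0.086 ]]
[ 20 126 144] [ 14 155 133] [ 19 129  95]
(542, 760, 3)
```

View pics/crop1.png

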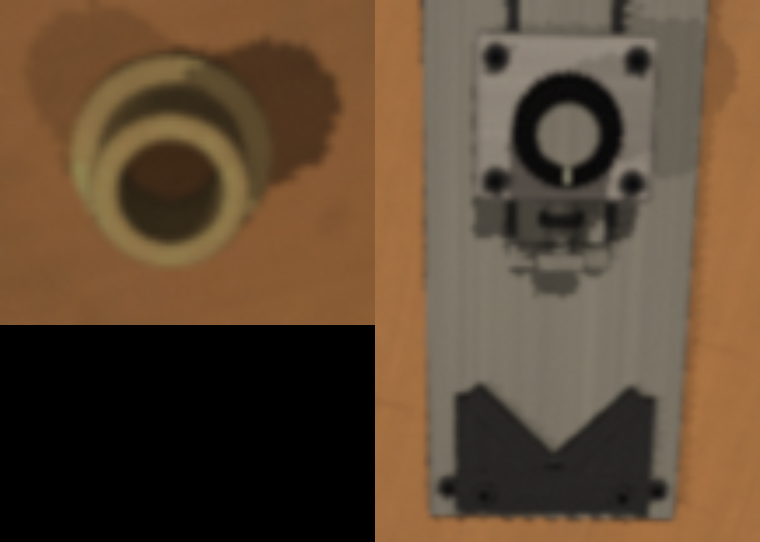

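```bash
python3 - <<'E'
from h import *
T=np.load("pics/fix1_T.npy");T2=np.load("pics/bush1_T.npy")
c=np.array([.5815,.0107]);th=np.radians(-77.53);u=np.array([np.cos(th),np.sin(th)]);v=np.array([-u[1],u[0]])
ap=plane("wrist",[(261.4,220)],.019,T)[0,:2]-c;print("apex in fixture (expect .117,0)",ap@u,ap@v)
t=plane("wrist",[(254,168),(254-15.6,168),(254+15.6,168)],.037,T2);co=plane("wrist",[(253.8,161)],.009,T2);print(t,np.linalg.norm(t[1]-t[2]),co)
E
```

```text
apex in fixture (expect .117,0) 0.1163209254808145 0.0008965199076327174
[[ 0.5148 -0.2807  0.037 ]
 [ 0.519  -0.2653  0.037 ]
 [ 0.5105 -0.296   0.037 ]] 0.0318550025983217 [[ 0.5154 -0.2805  0.009 ]]
```

The apex, the barrel diameter (31.9 mm) and the two bushing centres all agree with the given sizes, so I'll grasp and carry it.

```bash
cat >> h.py <<'E'
c0=np.array([.5815,.0107]);th=np.radians(-77.53);u=np.array([np.cos(th),np.sin(th)]);v=np.array([-u[1],u[0]])
AP=th+np.pi
def fx(x,y=0): return c0+x*u+y*v
E
python3 - <<'E'
from h import *
b=[.515,-.2806]
manip.line_to([*b,.06],vel=.2)
print("hit",manip.line_to([*b,.011],vel=.06,max_force=8))
manip.gripper_close(); s=manip.sense();print(s["t"],s["tool_pos"],s["grip_width"],s["finger_force"])
manip.line_to([*b,.12],vel=.2)
manip.move_ptp([*fx(.079),.12],down(AP))
s=manip.sense();print(s["t"],s["tool_pos"],s["grip_width"],s["finger_force"],s["joint_positions"],fx(.079),R.from_rotvec(s["tcp_rot"]).as_matrix()[:,2])
shot("carry")
E
```

```text
hit False
6.4667 [ 0.5156 -0.2808  0.0116] 0.3591301999492353 59.7857999545522
8.4833 [ 0.5977 -0.0676  0.1188] 0.3567174236643399 59.46600450435653 [ 0.5835  0.5103 -0.6765  1.7808  0.3761  0.9855 -0.0276] [ 0.5986 -0.0664] [-0.0023 -0.0004 -1.    ]
```

View pics/carry.png

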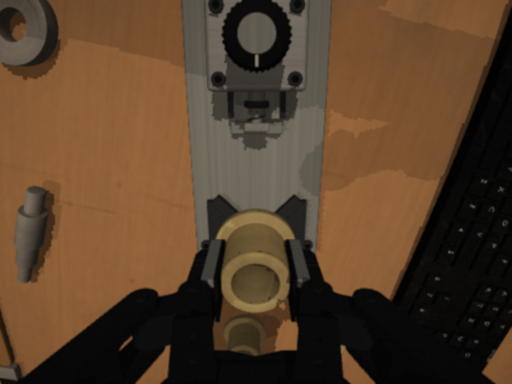

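The bushing is held upright between the pads, with its top ring centred at about (257,281). The V is below it and the knob is at (257,33).

```bash
python3 - <<'E'
from h import *
T=np.load("pics/carry_T.npy")
b=plane("wrist",[(257,281)],.1442,T)[0,:2]; k=plane("wrist",[(257,34)],.086,T)[0,:2]
for n,p in(("bush",b),("knob",k)): d=p-c0; print(n,p,d@u,d@v)
s=manip.sense(); off=(b-s["tool_pos"][:2]); print("off in u,v",off@u,off@v)
ox=np.clip(off@u,-.004,.004)
tgt=fx(.079)-ox*u
manip.line_to([*tgt,.04],vel=.12)
print("hit",manip.line_to([*tgt,.0215],vel=.03,max_force=5))
s=manip.sense();print(s["tool_pos"],s["force"])
manip.open();manip.line_to([*tgt,.16],vel=.2)
s=manip.sense();print(s["t"],s["grip_width"])
shot("placed")
E
```

```text
bush [ 0.5986 -0.0671] 0.07966114452784703 -0.00011735453309496754
knob [0.5755 0.0391] -0.028986215111155095 0.00029543393156324094
off in u,v -0.0006423282244121587 0.0009187544342312571
hit True
[ 0.5985 -0.0672  0.0236] [-0.8742  0.8094  4.426 ]
11.3083 0.9957775742597976
```

View pics/placed.png

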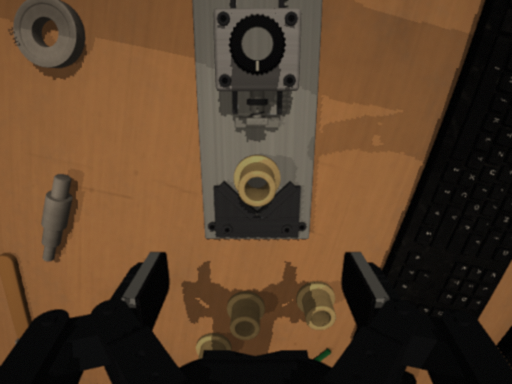

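The bushing stands released on the plate just short of the V, at about (258,182), with the jaw clear at (257,120) and the knob at (257,44). Next I grip the knob and feed coarsely.

```bash
cat >> h.py <<'E'
KX0=None
def turn(a,k0,a0,w):
    """turn knob from grip angle a0 to a (decreasing), following the carriage"""
    s=manip.sense(); d=(a0-a)*.015
    p=[*(k0+d*u),.061]
    L=np.linalg.norm(np.array(p)-s["tool_pos"])
    manip.line_to(p,down(a),vel=max(.015*w,.001))
    return manip.sense()
E
python3 - <<'E'
from h import *
T=np.load("pics/placed_T.npy")
p=plane("wrist",[(257.5,44)],.086,T)[0,:2];b=plane("wrist",[(258.5,185.5)],.049,T)[0,:2]
print("knob",(p-c0)@u,(p-c0)@v,"bush",(b-c0)@u,(b-c0)@v)
k=fx(-.0295,0.0002); a0=3.1
manip.move_ptp([*k,.16],down(a0))
manip.line_to([*k,.085],vel=.15); print(manip.line_to([*k,.061],vel=.06,max_force=8))
manip.gripper_close(); s=manip.sense();print(s["t"],s["tool_pos"],s["grip_width"],s["force"],s["ft_torque"],s["joint_positions"])
a=a0
for i in range(4):
    a-=.1; s=turn(a,k,a0,.5); r=R.from_rotvec(s["tcp_rot"]).as_matrix()
    print(s["t"],a,np.arctan2(r[1,0],r[0,0]),s["ft_torque"][2],s["force"]@[*u,0],s["force"])
E
```

```text
knob -0.029126855011184297 0.0003566661711382228 bush 0.07864470331749873 0.0014083034366802645
False
14.0333 [0.5756 0.0403 0.0617] 0.39817936887542144 [-1.3807  1.6056  3.7363] [0.2563 0.2924 0.0261] [ 0.5688  0.6419 -0.8917  1.8638  0.6158  0.9371  0.9204]
14.3833 3.0 3.0008004432630275 -0.15045877400898042 -1.925571068332211 [-1.4059  1.6612  5.7253]
14.7333 2.9 2.901025076871309 -0.024110925948788185 -1.2708059608803501 [-2.2408  0.806   5.1468]
15.0833 2.8 2.8009625282925583 -0.08536760492921495 -0.8869794110044544 [-1.9437  0.4786  6.4691]
15.4333 2.6999999999999997 2.7010253192597813 -0.08286279826256628 -1.3581665305996835 [-1.7759  0.9982  6.804 ]
```

```bash
python3 - <<'E'
from h import *
k=fx(-.0295,0.0002); a0=3.1;a=2.7
def z(s): return round(s["ft_torque"][2],3)
t0=manip.sense()["t"]
for i in range(8):
    a-=.02; s=turn(a,k,a0,1.0); l=[z(s)]
    for j in range(3 if i<3 else 0): manip.hold(.02); l.append(z(manip.sense()))
    print(round(s["t"]-t0,3),round(a,3),l,s["joint_efforts"][6].round(3),s["dq"][6].round(3))
a-=.2; s=turn(a,k,a0,.5); print(s["t"],z(s),s["joint_efforts"][6],s["force"],a)
shot("mid")
E
```

```text
0.25 2.68 [np.float64(0.123), np.float64(0.095), np.float64(0.071), np.float64(0.145)] -0.116 -0.001
0.55 2.66 [np.float64(0.143), np.float64(0.146), np.float64(0.127), np.float64(0.104)] -0.132 0.001
0.85 2.64 [np.float64(0.067), np.float64(0.14), np.float64(0.134), np.float64(0.107)] -0.133 0.001
1.15 2.62 [np.float64(0.134)] -0.133 -0.0
1.4 2.6 [np.float64(0.163)] -0.134 0.002
1.65 2.58 [np.float64(0.121)] -0.134 0.002
1.9 2.56 [np.float64(0.14)] -0.134 -0.0
2.15 2.54 [np.float64(0.128)] -0.134 0.001
18.1333 0.091 -0.06177758798003197 [-2.1285  0.9405  6.4132] 2.34
```

View pics/mid.png

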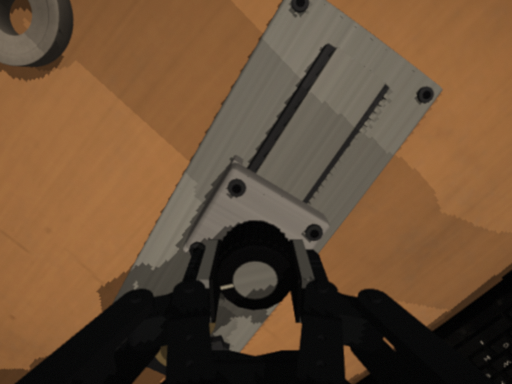

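joint_efforts[6] gives a clean, repeatable −0.134 N m with 0.02 rad steps. The knob's mark is where it should be relative to the fingers, so there is no slip. I'll feed on and watch for the rise.

```bash
python3 - <<'E'
from h import *
k=fx(-.0295,0.0002); a0=3.1
a=2.1; turn(a,k,a0,.6); L=[]
while a>.75:
    a-=.02; s=turn(a,k,a0,1.0); L.append((round(a,2),round(s["joint_efforts"][6],3),round(s["ft_torque"][2],2),round(float(s["force"][:2]@u),1)))
    if len(L)>6:
        base=np.median([x[1] for x in L[3:max(4,len(L)-8)]])
        if base-L[-1][1]>.10: break
print(s["t"],len(L))
print(*L[:-25:5]);print(*L[-25:],sep="\n")
E
```

```text
33.2333 58
(2.08, np.float64(-0.129), np.float64(0.14), -0.8) (1.98, np.float64(-0.137), np.float64(0.12), -1.4) (1.88, np.float64(-0.137), np.float64(0.17), -0.1) (1.78, np.float64(-0.137), np.float64(0.16), -0.9) (1.68, np.float64(-0.137), np.float64(0.06), -1.5) (1.58, np.float64(-0.137), np.float64(0.15), -2.1) (1.48, np.float64(-0.136), np.float64(0.13), -1.2)
(1.42, np.float64(-0.136), np.float64(0.19), -1.5)
(1.4, np.float64(-0.136), np.float64(0.13), -1.6)
(1.38, np.float64(-0.136), np.float64(0.17), -1.6)
(1.36, np.float64(-0.135), np.float64(0.13), -1.3)
(1.34, np.float64(-0.135), np.float64(0.17), -1.5)
(1.32, np.float64(-0.136), np.float64(0.15), -1.1)
(1.3, np.float64(-0.146), np.float64(0.12), -1.1)
(1.28, np.float64(-0.148), np.float64(0.16), -1.2)
(1.26, np.float64(-0.148), np.float64(0.12), -2.2)
(1.24, np.float64(-0.148), np.float64(0.18), -1.3)
(1.22, np.float64(-0.148), np.float64(0.14), -1.3)
(1.2, np.float64(-0.147), np.float64(0.15), -1.3)
(1.18, np.float64(-0.147), np.float64(0.19), -1.5)
(1.16, np.float64(-0.147), np.float64(0.12), -0.7)
(1.14, np.float64(-0.147), np.float64(0.18), -1.2)
(1.12, np.float64(-0.147), np.float64(0.14), -1.4)
(1.1, np.float64(-0.146), np.float64(0.15), -1.3)
(1.08, np.float64(-0.146), np.float64(0.11), -1.4)
(1.06, np.float64(-0.147), np.float64(0.12), -2.7)
(1.04, np.float64(-0.155), np.float64(0.14), -1.3)
(1.02, np.float64(-0.17), np.float64(0.18), -1.4)
(1.0, np.float64(-0.187), np.float64(0.21), -2.0)
(0.98, np.float64(-0.204), np.float64(0.18), -1.5)
(0.96, np.float64(-0.223), np.float64(0.19), -1.8)
(0.94, np.float64(-0.242), np.float64(0.26), -0.6)
```

Contact came at a=1.30 and home at about 1.05. The jaw force is now roughly 7–10 N. I'll take two more small steps, then let go and rise.

```bash
python3 - <<'E'
from h import *
k=fx(-.0295,0.0002); a0=3.1
for a in(.92,.90): s=turn(a,k,a0,1.0); print(a,s["joint_efforts"][6])
manip.open(); p=manip.sense()["tool_pos"]; manip.line_to([p[0],p[1],.16],vel=.12)
manip.move_ptp([*fx(.06),.22],down(AP)); s=manip.sense();print(s["t"],s["force"]);shot("end")
E
```

```text
0.92 -0.26147237978875637
0.9 -0.2812450658529997
36.1833 [0.5496 0.2369 0.0482]
```

View pics/end.png

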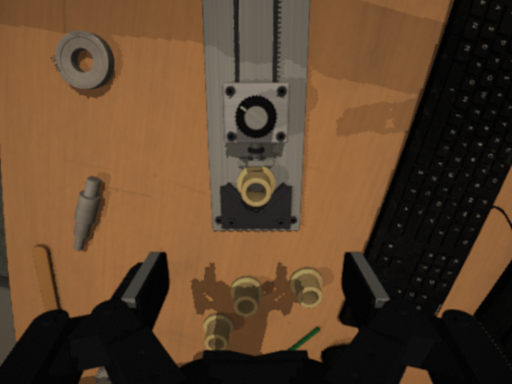

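The bushing sits in the V at about (257,187) with the jaw against it. The knob's mark has turned about 130° clockwise, as commanded (126°), and nothing else has moved. I'll do a quick numeric check and hand in.

```bash
python3 - <<'E'
from h import *
T=np.load("pics/end_T.npy")
p=plane("wrist",[(256.5,117)],.086,T)[0,:2];b=plane("wrist",[(257.5,190)],.049,T)[0,:2]
print("knob",(p-c0)@u,(p-c0)@v,"bush",(b-c0)@u,(b-c0)@v)
if abs((b-c0)@u-.085)<.005 and abs((b-c0)@v)<.005: print(manip.job_done())
E
```

```text
knob 0.003086020144416163 0.0007448332761039942 bush 0.08332644832196376 0.0019048017604436293
the job is handed in; nothing more can be done
None
```

The job is handed in: the bushing stands collar down in the V, the jaw presses it with about 9–14 N (estimated from the turning moment), and the gripper has let go and is clear; the verdict itself was not reported back.

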